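# Put the tiered pastry stand together

### The job

Put the pastry stand together on its steel foot, one piece after another: first the largest plate, then the middle one, then the smallest, each pushed fully home and level on the spigot of the piece below, and last the steel knob on the very top. Leave the shop's other things on the counter where they are.

Things in the scene. Friction and masses are not known exactly. Their poses are not given: they have to be found in the camera images.
- stand_foot_top (a point): Foot of the pastry stand, fixed: heavy steel disc 116 mm across, without a plate. In its middle a short steel column, 30 mm thick, with a flat shoulder 30 mm above the counter, and on that a tapered 15 mm spigot, 11 mm tall. Point: middle of the shoulder, z up.
- large_tier_grip (a point): Large tier, loose: white plate 160 mm across with a steel column 30 mm thick on its middle. Above its underside: plate's face 18 mm (rim 21), column's flat shoulder 68, tapered 15 mm spigot up to 79. Bore underneath, 18 mm wide, 13 deep, takes the spigot below; the underside then rests on that shoulder. Point: on the column's axis, 44 mm above the underside, z up. Grip the column. 0.34 kg.
- medium_tier_grip (a point): Medium tier, loose: white plate 130 mm across with a steel column 30 mm thick on its middle. Above its underside: plate's face 18 mm (rim 21), column's flat shoulder 68, tapered 15 mm spigot up to 79. Bore underneath, 18 mm wide, 13 deep, takes the spigot below; the underside then rests on that shoulder. Point: on the column's axis, 44 mm above the underside, z up. Grip the column. 0.25 kg.
- small_tier_grip (a point): Small tier, loose: white plate 100 mm across with a steel column 30 mm thick on its middle. Above its underside: plate's face 18 mm (rim 21), column's flat shoulder 68, tapered 15 mm spigot up to 79. Bore underneath, 18 mm wide, 13 deep, takes the spigot below; the underside then rests on that shoulder. Point: on the column's axis, 44 mm above the underside, z up. Grip the column. 0.18 kg.
- knob_grip (a point): Knob for the top of the stand, loose: turned steel, 51 mm tall, standing upright. Gripping band 35 mm thick, from 25 to 42 mm above its underside; below it a 24 mm waist and a 32 mm sleeve. The sleeve's bore, 18 mm wide, 13 deep, open below, takes a tier's spigot; its underside then rests on the shoulder. Point: on its axis, 33 mm above its underside, z up. 0.09 kg.
- sugar_shaker_mid (a point): Bystander, loose: glass sugar shaker with a grey top, 44 mm wide, 90 mm tall. This point is its middle, half-way up.
- jam_jar_mid (a point): Bystander, loose: jar of red jam with a white lid, 72 mm wide, 102 mm tall. This point is its middle, half-way up.
- ticket_stand_0_mid (a point): Bystander, loose: small black price-ticket board in a pale foot, 70 x 24 mm, 58 mm tall. This point is its middle, half-way up.
- mug_mid (a point): Bystander, loose: white mug, 92 mm wide (127 mm with its handle), 95 mm tall. This point is its middle, half-way up.
- pretzel_a_mid (a point): Bystander, loose: brown pretzel, 122 x 119 mm, 45 mm tall. This point is its middle, half-way up.
Things that resemble listed ones, but are neither listed nor needed, are in the scene too. What is shaped like the part that bears knob_grip but red is not meant.

How it is judged (in metres and radians):
On the way, in this order (a step that is already met when the one before it is completed fails the run):
1. the large tier is seated on the foot (horizontal distance between large_tier_grip and stand_foot_top below 0.008 m and z of large_tier_grip in the frame of stand_foot_top between 0.041 and 0.047 m and angle between large_tier_grip's own z axis and vertical below 0.07 rad), for 0.2 s.
2. the medium tier is seated on the large one (horizontal distance between medium_tier_grip and large_tier_grip below 0.008 m and z of medium_tier_grip in the frame of large_tier_grip between 0.065 and 0.071 m and angle between medium_tier_grip's own z axis and vertical below 0.07 rad), for 0.2 s.
3. the small tier is seated on the medium one (horizontal distance between small_tier_grip and medium_tier_grip below 0.008 m and z of small_tier_grip in the frame of medium_tier_grip between 0.065 and 0.071 m and angle between small_tier_grip's own z axis and vertical below 0.07 rad), for 0.2 s.
4. the knob is seated on the small tier (horizontal distance between knob_grip and small_tier_grip below 0.008 m and z of knob_grip in the frame of small_tier_grip between 0.054 and 0.06 m and angle between knob_grip's own z axis and vertical below 0.07 rad), for 0.2 s.
At the end, for the whole second after the job is handed in: Large tier on the foot, medium on large, small on medium, knob on small: each within 8 mm sideways and 3 mm in height of its seated place over the piece below, upright within 0.07 rad, released and at rest (under 0.02 m/s) (all of step 1 and all of step 2 and all of step 3 and all of step 4 and linear speed of each of large_tier, medium_tier, small_tier, knob below 0.02 m/s); the robot touches nothing.
It fails at once if the sugar shaker is moved more than 30 mm (distance of sugar_shaker_mid from where it was at the start of the episode above 0.03 m).
It fails at once if the jam jar is moved more than 30 mm (distance of jam_jar_mid from where it was at the start of the episode above 0.03 m).
It fails at once if the ticket stand is moved more than 30 mm (distance of ticket_stand_0_mid from where it was at the start of the episode above 0.03 m).
It fails at once if the mug is moved more than 30 mm (distance of mug_mid from where it was at the start of the episode above 0.03 m).
It fails at once if the pretzel is moved more than 30 mm (distance of pretzel_a_mid from where it was at the start of the episode above 0.03 m).
It also fails if it takes over 112 s, if anything falls off the work surface, if the arm or the gripper's body presses on something with over 40 N, if the wrist force passes 120 N, or if a joint passes its speed limit or range.

### The arm

A 6-joint arm with a two-finger parallel gripper is mounted at the origin on a cart in front of the work surface, level with it; the furniture and walls round the work are solid. World frame = base frame: x ahead of the robot, y to its left, z up, the work surface at z = 0. Lengths are in mm, angles in rad, forces in N, time in s.
With the tool pointing down it reaches from about 425 to 925 mm from the base axis. Payload 12.5 kg.
Tool frame: the origin (TCP) lies at the very end of the fingers, on their centre line; the grasp point (between the pads) lies 19 mm behind it; z points along the fingers, y is the line along which they close (so a half turn about z gives the same grasp; the last joint's range is limited). The gripper opens to 85 mm and grips with 20 to 120 N. Pads are 22 mm wide; open, the fingers measure 114 mm over their backs; the gripper's body (76 mm by 85 mm) begins 54 mm behind the grasp point. The pads swing forward as they close: fully open they stand 13 mm farther back than shut.
Start: joints at [1.087, 0.491, 1.559, -0, 1.092, -0.106], TCP at [230.532, 580.947, 231.327] pointing down, gripper open.
Joint ranges: [-3.1, 3.1], [-0.84, 2.19], [0.05, 2.79], [-1.13, 4.28], [0.06, 2.93], [-2.69, 2.69]. Speed limits (rad/s): [2.22, 2.22, 2.79, 3.14, 3.14, 3.14].

### API

Orientations are given as a unit quaternion [w, x, y, z].
In Python, from bench import arm gives the robot as it stands. Calls block until the motion is done:
- arm.reach(position, orientation): joint-space move of the TCP to a pose.
- arm.servo_line(position, attitude=None, v=150, until_force=None): straight line of the TCP; attitude=None keeps the orientation; v is the mean speed in mm/s. With until_force (N) it stops when the force on the tool has changed by that much, and returns True; else False.
- arm.move_joints(angles): joint-space move.
- arm.open_gripper() and arm.clamp(effort=None): open the fingers fully, or close them until they stop; effort is the grip in N (None keeps the last).
- arm.pause(seconds).
- arm.solve_ik(position, orientation): joint angles nearest the present ones, or None.
- arm.grab_frame(name): name is "scene" or "side" or "wrist"; returns (picture, depth): 420x560x3 uint8, blue, green, red; 420x560 float32, mm along the optical axis (not along the pixel's ray), 0 where there is no reading.
- arm.calibration(name): a dict with "fov_y" (degrees; the focal length in pixels is half the picture's height over the tangent of half this angle, whatever the lens; pixels are square), "cx", "cy" (the principal point, pixels), "origin" and "rotation" of the camera in the world. Camera axes: x right, y up, looking along -z (the intrinsics and any distortion apply to the point x, -y, -z); pixel columns grow to the right and rows downward; lengths in mm; the calibration is good to about 2 mm. A picture is of the moment at which its call begins: read the wrist's pose just before it. calibration takes no time and is no camera call; for the wrist camera it gives the pose at the moment of the call.
A pose or a line that the arm cannot do raises arm.MotionError and nothing moves.
- arm.sign_off(): hands the job in; it is judged then, once.
Trained networks look in the newest picture that a camera, given by its name, has taken for a name from the list of things; names that differ only in an ending like _2 or _b are one class to them, and where a whole thing is asked for, a point or a joint stands for the part that bears it (a point fixed in the world has none). Each returns a list of dicts, best first, with "confidence" (0 to 1); they miss things now and then, are a little off and sometimes report something else, mostly with a low value. They report only what shows in the picture. A call takes as long as a camera call. They do not tell look-alikes from the thing itself.
- arm.recognise(camera, query): "bbox" ([centre column, centre row, width, height] in pixels, round what is visible of it).
- arm.trace(camera, query): "region" (420x560 bool, what is visible of it) and "bbox" ([centre column, centre row, width, height] in pixels, round what is visible of it).
- arm.landmark_of(camera, query): "location" ([column, row] in pixels: a listed point, or the origin of a listed thing).
Readings, each from a call of its own:
- arm.get_time_s(): time.
- arm.get_qpos(): joint angles.
- arm.get_joint_vel(): joint speeds.
- arm.get_joint_efforts(): joint torques, N m.
- arm.get_position(): TCP position.
- arm.get_ee_rot(): TCP orientation.
- arm.get_ft_force(): force on the tool from outside, world axes, zero at the start.
- arm.get_wrist_torque(): the same for the moment, N m.
- arm.get_opening(): finger opening in mm.
- arm.get_gripper_force(): force on a finger pad.
Only numpy, scipy, OpenCV 4.12 (cv2) and the standard library are available. Lean on these libraries where they do the work, as an engineer would, in place of code of your own. Each camera call takes 0.05 s, during which the arm holds its last target. There are 200 camera calls.

## Working session

There is one attempt and no reset: what is moved stays moved. The work goes in short steps, each a Python script; the robot and the scene stay as the last script left them, time stands still between calls to the robot, and variables do not carry over. Pictures are saved under pics/ and viewed, at most 14 in all, crops included, and the job is handed in when it is done.

```bash
mkdir -p pics; ls; cat > h.py <<'E'
import numpy as np, cv2
from bench import arm
def ray(cal,px):
    f=210/np.tan(np.radians(cal["fov_y"])/2)
    return np.array([(px[0]-cal["cx"])/f,-(px[1]-cal["cy"])/f,-1.0])
def world(cal,px,d):
    return np.array(cal["origin"])+np.array(cal["rotation"]).reshape(3,3)@(ray(cal,px)*d)
def atz(cal,px,z):
    r=np.array(cal["rotation"]).reshape(3,3)@ray(cal,px); o=np.array(cal["origin"])
    return o+r*(z-o[2])/r[2]
def cloud(cal,dep):
    v,u=np.mgrid[0:420,0:560]; f=210/np.tan(np.radians(cal["fov_y"])/2)
    p=np.stack([(u-cal["cx"])/f*dep,-(v-cal["cy"])/f*dep,-dep],-1)
    return p@np.array(cal["rotation"]).reshape(3,3).T+np.array(cal["origin"])
E
python3 - <<'E'
from h import *
for n in("scene","side","wrist"):
    im,d=arm.grab_frame(n); c=arm.calibration(n); cv2.imwrite(f"pics/{n}0.png",im); np.savez(f"{n}0.npz",im=im,d=d)
    print(n,{k:np.round(v,3).tolist() for k,v in c.items() if not isinstance(v,(str,dict))},c.keys())
    if n!="wrist":
        for q in ["stand_foot_top","large_tier_grip","medium_tier_grip","small_tier_grip","knob_grip","sugar_shaker_mid","jam_jar_mid","ticket_stand_0_mid","mug_mid","pretzel_a_mid"]:
            for r in arm.landmark_of(n,q)[:3]:
                l=r["location"]; z=dict(sta=30,lar=44,med=44,sma=44,kno=33,sug=45,jam=51,tic=29,mug=47,pre=22)[q[:3]]
                print(n,q,round(r["confidence"],2),np.round(l),np.round(atz(c,l,z)[:2]))
print(arm.get_ee_rot(),arm.get_time_s())
E
```

```text
pics
scene {'fov_y': 52.583, 'cx': 265.021, 'cy': 209.247, 'origin': [2.783, -637.796, 934.695], 'rotation': [0.87, 0.364, -0.13, -0.307]} dict_keys(['fov_y', 'cx', 'cy', 'origin', 'rotation'])Traceback (most recent call last):
  File "<stdin>", line 9, in <module>
  File "h.py", line 9, in atz
    r=np.array(cal["rotation"]).reshape(3,3)@ray(cal,px); o=np.array(cal["origin"])
      ~~~~~~~~~~~~~~~~~~~~~~~~~~~~~~~~~^^^^^
ValueError: cannot reshape array of size 4 into shape (3,3)
```

View pics/scene0.png

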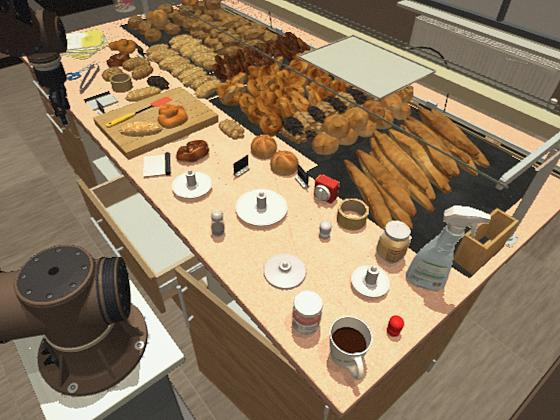

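The scene picture shows the large tier at (262,203), the medium at (191,183), the small at (371,280), the foot at (285,269), the steel knob at (325,229) and the red look-alike at (396,325). The rotation is given as a quaternion, so I'll fix the helper.

```bash
sed -i 's/np.array(cal\["rotation"\]).reshape(3,3)/R(cal)/' h.py; cat >> h.py <<'E'
from scipy.spatial.transform import Rotation
def R(cal):
    return Rotation.from_quat(np.array(cal["rotation"]),scalar_first=True).as_matrix()
E
python3 - <<'E'
from h import *
for n in("scene","side","wrist"):
    im,d=arm.grab_frame(n); c=arm.calibration(n); cv2.imwrite(f"pics/{n}0.png",im); np.savez(f"{n}0.npz",im=im,d=d)
    print(n,{k:np.round(v,3).tolist() for k,v in c.items()})
    if n!="wrist":
        for q in ["stand_foot_top","large_tier_grip","medium_tier_grip","small_tier_grip","knob_grip","sugar_shaker_mid","jam_jar_mid","ticket_stand_0_mid","mug_mid","pretzel_a_mid"]:
            for r in arm.landmark_of(n,q)[:3]:
                l=r["location"]; z=dict(sta=30,lar=44,med=44,sma=44,kno=33,sug=45,jam=51,tic=29,mug=47,pre=22)[q[:3]]
                print(n,q,round(r["confidence"],2),np.round(l),np.round(atz(c,l,z)[:2]))
print(arm.get_ee_rot(),arm.get_time_s())
E
```

```text
scene {'fov_y': 52.583, 'cx': 265.021, 'cy': 209.247, 'origin': [2.783, -637.796, 934.695], 'rotation': [0.87, 0.364, -0.13, -0.307]}
scene large_tier_grip 0.96 [262. 202.] [586.  95.]
scene small_tier_grip 0.6 [372. 273.] [ 641. -292.]
scene knob_grip 0.71 [324. 223.] [678. -82.]
scene knob_grip 0.53 [398. 328.] [ 575. -434.]
scene sugar_shaker_mid 0.6 [215. 221.] [427. 116.]
scene jam_jar_mid 0.61 [310. 313.] [ 431. -282.]
scene ticket_stand_0_mid 0.81 [237. 166.] [641. 301.]
scene ticket_stand_0_mid 0.51 [352. 358.] [ 436. -416.]
scene mug_mid 0.65 [349. 358.] [ 420. -416.]
scene pretzel_a_mid 0.73 [193. 149.] [579. 483.]
side {'fov_y': 44.226, 'cx': 287.961, 'cy': 206.912, 'origin': [529.154, 1168.069, 916.014], 'rotation': [0.0, -0.007, 0.442, 0.897]}
side stand_foot_top 0.74 [308. 181.] [ 488. -118.]
side large_tier_grip 0.72 [274. 221.] [586.  90.]
side medium_tier_grip 0.59 [319. 281.] [473. 316.]
side small_tier_grip 0.97 [263. 151.] [ 631. -269.]
side knob_grip 0.72 [280. 132.] [ 579. -412.]
side knob_grip 0.57 [319. 282.] [473. 309.]
side knob_grip 0.47 [249. 188.] [664. -78.]
side sugar_shaker_mid 0.73 [333. 226.] [428. 115.]
side jam_jar_mid 0.68 [325. 148.] [ 430. -269.]
side ticket_stand_0_mid 0.69 [245. 280.] [648. 295.]
side mug_mid 0.6 [323. 128.] [ 430. -411.]
side pretzel_a_mid 0.63 [273. 344.] [577. 479.]
wrist {'fov_y': 65.781, 'cx': 274.383, 'cy': 207.382, 'origin': [153.524, 610.563, 374.28], 'rotation': [0.816, -0.133, -0.091, 0.555]}
[1.37221974e-05 1.87774724e-01 9.82212121e-01 5.54677666e-05] 1.25
```

View pics/side0.png

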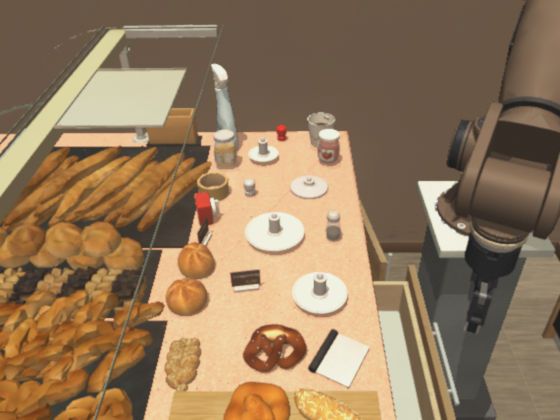

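The side picture agrees: large (274,221), medium (319,281), small (263,151), foot (308,181), steel knob (249,188), red knob (280,132).

What could be mistaken, in scene pixels:
- **Knob:** steel (325,229) is the one I want; red (396,325) is not. The shaker with its grey top at (216,222) could also be mixed up with it.
- **Plates with a column:** (262,203) is the largest and so the large tier, (191,183) the medium and (371,280) the small. (285,269) has no tall column, so it's the foot.

I'll check overhead obstacles in the depth clouds and view one close crop.

```bash
python3 - <<'E'
from h import *
z=np.load("scene0.npz"); im=z["im"]
cv2.imwrite("pics/crop1.png",cv2.resize(im[160:345,160:420],None,fx=3,fy=3,interpolation=cv2.INTER_CUBIC))
for n in("scene","side"):
    P=cloud(arm.calibration(n),np.load(n+"0.npz")["d"]).reshape(-1,3)
    for x0 in range(300,900,60):
        print(n,x0,[int(np.percentile(q,98)) if len(q:=P[(P[:,0]>=x0)&(P[:,0]<x0+60)&(P[:,1]>=y0)&(P[:,1]<y0+80)&(P[:,2]<600),2])>5 else -1 for y0 in range(-520,520,80)])
E
```

```text
scene 300 [3, 3, 1, 1, 1, 1, 1, 2, 2, 2, 2, 2, 2]
scene 360 [84, 93, 102, 102, 3, 3, 3, 79, 3, 3, 20, 3, 11]
scene 420 [3, 94, 103, 104, 24, 16, 3, 88, 2, 21, 74, 22, 20]
scene 480 [3, 94, 4, 3, 37, 29, 3, 22, 21, 20, 68, 26, 32]
scene 540 [18, 51, 21, 14, 8, 4, 21, 74, 22, 3, 3, 38, 41]
scene 600 [3, 3, 74, 22, 3, 48, 20, 22, 23, 9, 56, 29, 38]
scene 660 [3, 3, 23, 69, 3, 52, 4, 20, 5, 5, 56, 4, 5]
scene 720 [393, 391, 393, 393, 393, 394, 392, 393, 393, 393, 392, 393, 393]
scene 780 [395, 395, 76, 111, 48, 401, 401, 402, 401, 402, 60, 69, 76]
scene 840 [394, 395, 7, 71, 73, 400, 398, 398, 398, 401, 71, 85, 91]
side 300 [4, 4, 4, 4, 3, 3, 3, 3, 3, 4, 3, 3, 4]
side 360 [4, 95, 104, 102, 4, 5, 4, 80, 53, 3, 21, 4, 12]
side 420 [91, 94, 103, 102, 27, 22, 4, 89, 81, 22, 75, 22, 20]
side 480 [4, 93, 5, 4, 34, 34, 4, 22, 22, 21, 68, 21, 33]
side 540 [4, 52, 22, 20, 5, 5, 22, 76, 22, 4, 4, 36, 41]
side 600 [4, 4, 76, 47, 4, 47, 21, 23, 22, 4, 56, 4, 38]
side 660 [4, 4, 22, 60, 4, 51, 4, 21, 4, 4, 54, 4, 4]
side 720 [261, 388, 391, 114, 391, 393, 392, 393, 393, 391, 393, 393, 393]
side 780 [393, 394, 8, 110, 49, 400, 400, 400, 401, 401, 60, 68, 75]
side 840 [394, 388, 8, 71, 74, 400, 398, 398, 398, 401, 70, 85, 92]
```

View pics/crop1.png

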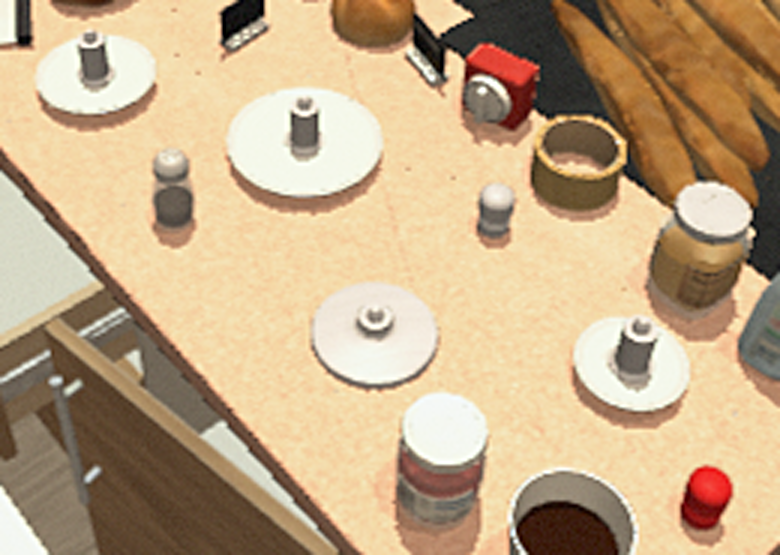

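The crop confirms the choices. From the clouds I need the exact rod edge and where the honey jar stands near the small tier. I'll also check IK for the hover poses.

```bash
python3 - <<'E'
from h import *
for n in("scene","side"):
    P=cloud(arm.calibration(n),np.load(n+"0.npz")["d"]).reshape(-1,3)
    q=P[(P[:,2]>250)&(P[:,2]<600)&(P[:,0]>600)&(P[:,0]<900)&(abs(P[:,1])<500)]
    print(n,"rod xmin",np.percentile(q[:,0],[0,1,5]),np.percentile(q[:,2],[0,5]))
    q=P[(P[:,2]>102)&(P[:,2]<120)&(P[:,0]>640)&(P[:,0]<800)&(P[:,1]>-330)&(P[:,1]<-160)]
    print("jar",len(q),q.min(0),q.max(0))
    for nm,x,y in(("foot",488,-118),("large",586,93),("medium",473,316),("small",636,-280),("knob",670,-80)):
        zz=(60,85) if nm in("large","medium","small") else (33,46) if nm=="foot" else (25,56)
        q=P[(P[:,2]>zz[0])&(P[:,2]<zz[1])&(np.hypot(P[:,0]-x,P[:,1]-y)<35)]
        print(nm,len(q),np.round((q.min(0)+q.max(0))/2),np.round(q.max(0)[2]))
for x,y,z in((586,93,230),(586,93,30),(473,316,230),(636,-280,230),(670,-80,230),(670,-80,14),(488,-118,400)):
  for Q in([0,0,1,0],[0,.7071068,.7071068,0],[0,-.7071068,.7071068,0]):
    j=arm.solve_ik([x,y,z],Q); print(x,y,z,Q,None if j is None else np.round(j,2))
E
```

```text
scene rod xmin [740.50588472 745.94989984 749.47848148] [250.0306125  261.74636058]
jar 398 [ 721.93631547 -299.89188919  102.10402945] [ 788.4767453  -234.75014732  114.49223117]
foot 24 [ 491. -129.   38.] 43.0
large 68 [586.  99.  71.] 82.0
medium 63 [475. 322.  70.] 80.0
small 108 [ 635. -298.   71.] 82.0
knob 132 [665. -98.  41.] 55.0
side rod xmin [741.62672837 748.22382672 749.03715748] [250.28987072 274.00160439]
jar 213 [ 721.95568522 -300.46964963  102.1715523 ] [ 786.19870487 -227.56087429  114.67219517]
foot 23 [ 490. -115.   38.] 42.0
large 85 [586. 104.  71.] 83.0
medium 124 [474. 328.  71.] 81.0
small 55 [ 633. -293.   70.] 79.0
knob 124 [666. -91.  40.] 55.0
586 93 230 [0, 0, 1, 0] [ 0.05  0.45  1.64 -0.    1.05 -1.52]
586 93 230 [0, 0.7071068, 0.7071068, 0] [ 0.05  0.45  1.64 -0.    1.05  0.05]
586 93 230 [0, -0.7071068, 0.7071068, 0] None
586 93 30 [0, 0, 1, 0] [ 0.05  0.71  1.8  -0.    0.63 -1.52]
586 93 30 [0, 0.7071068, 0.7071068, 0] [ 0.05  0.71  1.8  -0.    0.63  0.05]
586 93 30 [0, -0.7071068, 0.7071068, 0] None
473 316 230 [0, 0, 1, 0] [ 0.47  0.41  1.7  -0. 
[... 265 characters left out ...]
 0.7071068, 0] [-0.51  0.59  1.37 -0.    1.18 -0.51]
636 -280 230 [0, -0.7071068, 0.7071068, 0] [-0.51  0.59  1.37 -0.    1.18  2.63]
670 -80 230 [0, 0, 1, 0] [-0.22  0.56  1.43 -0.    1.15 -1.79]
670 -80 230 [0, 0.7071068, 0.7071068, 0] [-0.22  0.56  1.43 -0.    1.15 -0.22]
670 -80 230 [0, -0.7071068, 0.7071068, 0] None
670 -80 14 [0, 0, 1, 0] [-0.22  0.81  1.59 -0.    0.74 -1.79]
670 -80 14 [0, 0.7071068, 0.7071068, 0] [-0.22  0.81  1.59 -0.    0.74 -0.22]
670 -80 14 [0, -0.7071068, 0.7071068, 0] None
488 -118 400 [0, 0, 1, 0] [-0.37  0.17  1.58 -0.    1.38 -1.94]
488 -118 400 [0, 0.7071068, 0.7071068, 0] [-0.37  0.17  1.58 -0.    1.38 -0.37]
488 -118 400 [0, -0.7071068, 0.7071068, 0] None
```

```bash
cat >> h.py <<'E'
Q0=[0,0,1,0]; Q9=[0,.70710678,.70710678,0]
def look(x,y,ztop,save=None,h=110,shoulder=11):
    """hover above a part whose top is at ztop; return xy of top and shoulder circles"""
    arm.reach([x,y,ztop+h],Q0); arm.pause(.3)
    c=arm.calibration("wrist"); im,d=arm.grab_frame("wrist")
    if save: cv2.imwrite(f"pics/{save}.png",im)
    P=cloud(c,d).reshape(-1,3); P=P[np.hypot(P[:,0]-x,P[:,1]-y)<35]
    zt=np.percentile(P[P[:,2]>ztop-6,2],90); out=[]
    for z0 in (zt,zt-shoulder):
        q=P[abs(P[:,2]-z0)<2.5][:,:2]
        (m,r)=cv2.minEnclosingCircle(q.astype(np.float32)); out.append(np.round([*m,r,*q.mean(0),len(q)],1).tolist())
    return zt,out
E
python3 - <<'E'
from h import *
print(look(489,-120,41,"w_foot"),arm.get_time_s())
print(look(586,98,79,"w_large"),arm.get_time_s())
a=np.hstack([cv2.imread(f"pics/{n}.png")[:,60:460] for n in("w_foot","w_large")]);cv2.imwrite("pics/w1.png",a)
E
```

```text
(np.float64(241.36297664837622), [[472.0, -119.9, 30.5, 470.6, -119.9, 2088.0], [472.9, -120.0, 31.0, 475.6, -120.2, 2920.0]]) 4.2583
(np.float64(279.29514695732854), [[569.8, 98.8, 31.0, 567.6, 99.5, 2073.0], [569.6, 98.4, 30.6, 572.5, 98.7, 2912.0]]) 5.5667
```

View pics/w1.png

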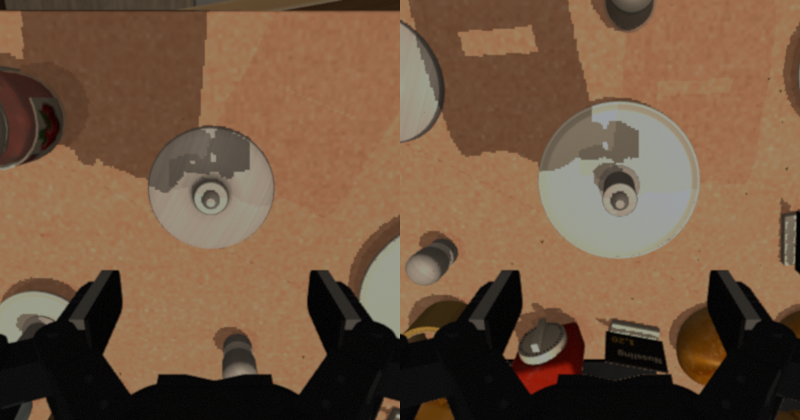

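The wrist pictures show the foot's spigot at (270,197) and the large tier's spigot at (279,200) in full-frame pixels. The fingers contaminated the height band, so I'll cap it, remeasure the large tier, and grip it both ways. Gripping both ways centres it exactly and gives me the camera bias.

```bash
sed -i 's/<35\]/<35]; P=P[P[:,2]<ztop+7]/' h.py; python3 - <<'E'
from h import *
zt,o=look(586,98,79); print(zt,o)
x,y=o[0][0],o[0][1]
arm.reach([x,y,150],Q0)
print(arm.servo_line([x,y,32],v=120,until_force=8))
arm.clamp(25); print("open",arm.get_opening(),arm.get_gripper_force(),arm.get_ft_force())
arm.open_gripper()
arm.reach([x,y,150],Q0)
zt,o=look(x,y,79); print("after y grip",(x,y),zt,o,arm.get_time_s())
E
```

```text
79.58261429225463 [[584.2, 100.7, 5.7, 584.3, 100.9, 113.0], [584.8, 100.8, 15.1, 583.5, 100.8, 666.0]]
False
open 29.388561686099077 24.578106701374054 [-2.02001792  0.43794127  4.95803267]
after y grip (584.2, 100.7) 79.58761387190815 [[584.6, 99.9, 5.4, 584.2, 100.2, 112.0], [584.7, 100.6, 15.0, 583.4, 100.5, 666.0]] 9.8917
```

Camera bias is about 0.2 mm in y, and the shoulder circle fits at r=15.1 as it should. Next: measure the foot, pick up the large tier and place it.

```bash
cat >> h.py <<'E'
def pick(x,y,g,hi,eff=60):
    arm.reach([x,y,max(150,g+90)],Q0)
    print("hit down",arm.servo_line([x,y,g],v=150,until_force=8))
    arm.clamp(eff); print("opening",arm.get_opening(),"z",arm.get_position()[2])
    arm.servo_line([x,y,hi],v=150)
def place(x,y,seat,hi):
    """seat: TCP z when the part sits home"""
    arm.reach([x,y,hi],Q0)
    arm.servo_line([x,y,seat+14],v=150); arm.pause(.3)
    hit=arm.servo_line([x,y,seat-2],v=25,until_force=12)
    p=arm.get_position(); print("place hit",hit,"dz",p[2]-seat,"F",np.round(arm.get_ft_force(),1),np.round(p,1))
    return hit and abs(p[2]-seat)<2.5
E
python3 - <<'E'
from h import *
zt,o=look(489,-119,41); print(zt,o)
fx,fy=o[1][0],o[1][1]
pick(584.7,100.5,32,180)
ok=place(fx,fy,62,180)
im,d=arm.grab_frame("scene"); cv2.imwrite("pics/s1.png",cv2.resize(im[120:370,160:460],None,fx=2.4,fy=2.4))
print(ok,arm.get_time_s())
E
```

```text
41.79549813915809 [[485.7, -123.7, 5.5, 486.1, -123.5, 105.0], [486.6, -123.4, 15.0, 485.4, -123.3, 666.0]]
hit down False
opening 28.65851883364105 z 32.551771300796254
place hit True dz 0.5171989391583196 F [-1.6  0.5  7. ] [ 486.5 -123.4   62.5]
True 17.475
```

View pics/s1.png

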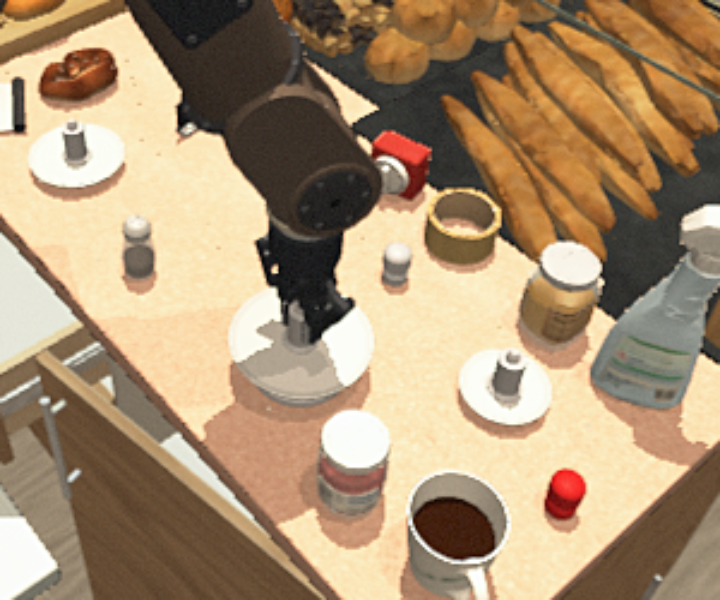

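The large tier sits level on the foot, at about (302,345) in the crop, and its height is 0.5 mm off the seat. I'll release it, measure its top, and go on to the medium tier.

```bash
cat >> h.py <<'E'
def release(x,y,hi):
    arm.open_gripper(); arm.pause(.2); arm.servo_line([x,y,hi],v=150)
def xy(o): return o[1][0],o[1][1]
E
python3 - <<'E'
from h import *
release(486.5,-123.4,230)
zt,o=look(486.5,-123.4,109); print("large placed",zt,o); fx,fy=xy(o)
zt,m=look(474.5,324,79); print("medium",zt,m); mx,my=xy(m)
pick(mx,my,32,240)
ok=place(fx,fy,130,240); print(ok,arm.get_time_s())
if ok:
    release(fx,fy,290)
    zt,o=look(fx,fy,177); print("medium placed",zt,o)
E
```

```text
large placed 109.64578641917143 [[486.3, -124.2, 5.5, 485.9, -123.8, 108.0], [486.6, -123.7, 15.2, 485.0, -123.8, 665.0]]
medium 79.69855044305304 [[472.6, 324.6, 5.2, 472.4, 324.7, 103.0], [472.8, 324.7, 15.0, 471.6, 324.6, 670.0]]
hit down False
opening 29.074176647959877 z 32.51934738102798
place hit True dz 0.4158215106646139 F [-1.5  0.7  8.2] [ 486.7 -123.7  130.4]
True 28.7167
medium placed 177.7740313104231 [[486.3, -123.8, 5.4, 486.4, -124.1, 108.0], [486.9, -124.1, 15.1, 485.4, -124.1, 666.0]]
```

```bash
python3 - <<'E'
from h import *
fx,fy=486.8,-124.1
zt,m=look(634,-295,79); print("small",zt,m); mx,my=xy(m)
pick(mx,my,32,310)
ok=place(fx,fy,198,310); print(ok,arm.get_time_s())
if ok:
    release(fx,fy,360)
    zt,o=look(fx,fy,245); print("small placed",zt,o)
    arm.reach([600,-95,300],Q0)
    zt,k=look(666,-94,51,"w_knob",shoulder=15); print("knob",zt,k,arm.get_time_s())
    im,d=arm.grab_frame("scene"); cv2.imwrite("pics/s2.png",im); 
    a=np.hstack([im[100:370,150:450],cv2.imread("pics/w_knob.png")[75:345,130:430]]);cv2.imwrite("pics/s2c.png",a)
E
```

```text
small 79.65896961382012 [[633.1, -296.4, 5.3, 632.9, -296.4, 108.0], [633.4, -296.3, 15.1, 632.0, -296.4, 660.0]]
hit down False
opening 28.887571078415125 z 32.51522564673902
place hit True dz 0.38989307776915894 F [-1.1  0.5  7.9] [ 487.  -124.2  198.4]
True 38.975
small placed 245.55835380690888 [[486.6, -124.2, 5.4, 486.3, -124.2, 111.0], [486.9, -124.5, 15.1, 485.5, -124.3, 674.0]]
knob 51.26667641600928 [[665.0, -95.5, 13.8, 664.4, -95.2, 662.0], [657.2, -95.0, 15.5, 650.3, -95.3, 51.0]] 43.2
```

View pics/s2c.png

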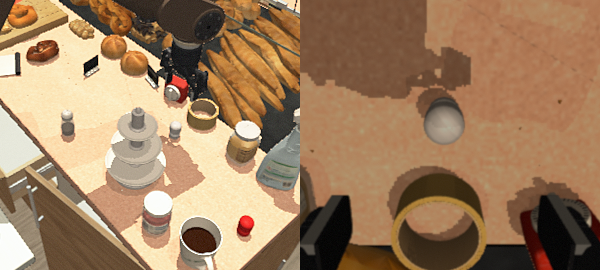

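The stack stands level with all three tiers on it, at (137,145) in the left half. The knob is alone at (445,122) in the right half, with the wooden pot behind it. Now the knob.

```bash
python3 - <<'E'
from h import *
fx,fy=486.8,-124.4
pick(665,-95.4,14,190,40)
arm.servo_line([610,-95,325],v=150)
ok=place(fx,fy,248,325); print(ok,arm.get_time_s())
if ok:
    release(fx,fy,390)
    arm.servo_line([560,0,390],v=200)
    arm.pause(.5)
    for n in("scene","side"):
        im,d=arm.grab_frame(n); P=cloud(arm.calibration(n),d).reshape(-1,3)
        q=P[(np.hypot(P[:,0]-fx,P[:,1]-fy)<40)&(P[:,2]>260)&(P[:,2]<310)]; print(n,q.min(0).round(),q.max(0).round())
        cv2.imwrite(f"pics/f_{n}.png",cv2.resize(im[130:330,180:380] if n=="scene" else im[40:240,210:410],(400,400)))
    cv2.imwrite("pics/f.png",np.hstack([cv2.imread(f"pics/f_{n}.png") for n in("scene","side")]))
E
```

```text
hit down False
opening 33.71396328118584 z 14.578401718645654
place hit True dz 0.3931125442847758 F [-0.5  0.2  6.9] [ 487.1 -124.6  248.4]
True 49.525
scene [ 471. -144.  260.] [ 503. -110.  287.]
side [ 471. -135.  260.] [ 504. -102.  286.]
```

View pics/f.png

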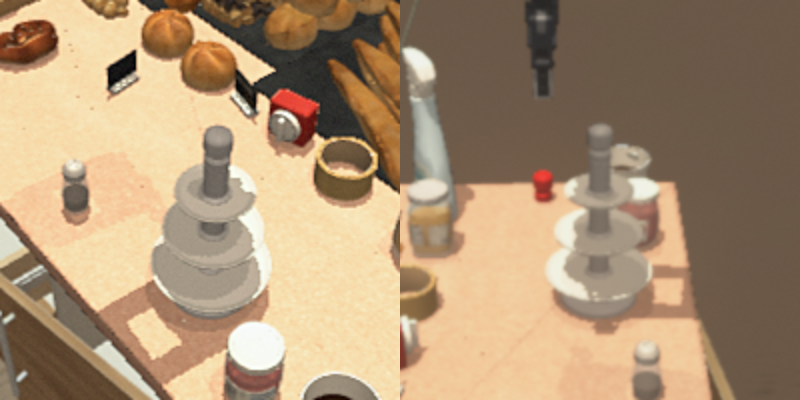

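Both views show the full stack upright with the knob seated on top, its top at about 286 mm against the expected 285. The arm is clear, so I'm handing in.

```bash
python3 -c "
from bench import arm
print(arm.sign_off(),arm.get_time_s())"
```

```text
the job is handed in; nothing more can be done
the job is handed in; nothing more can be done
```

The pastry stand is together on its foot (large, medium and small tier, then the steel knob); each piece stopped within about 0.5 mm of its seated height, the arm never knowingly touched the shop's other things, and I handed the job in after about 52 s, with no verdict reported back.

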